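Close the gel caster and lay the comb across the tray

ROBOT

A 7-joint arm with a two-finger parallel gripper is mounted at the origin on a cart in front of the work surface, level with it; the furniture and walls round the work are solid. World frame = base frame: x ahead of the robot, y to its left, z up, the work surface at z = 0. Lengths are in m, angles in rad, forces in N, time in s.
With the tool pointing down it reaches from about 0.425 to 0.875 m from the base axis. Payload 4.7 kg.
Tool frame: the origin (TCP) lies at the very end of the fingers, on their centre line; the grasp point (between the pads) lies 19 mm behind it; z points along the fingers, y is the direction in which the jaws open and shut (so a half turn about z gives the same grasp; the last joint's range is limited). The gripper opens to 87 mm and grips with 3 to 60 N. Pads are 19 mm wide; open, the fingers measure 117 mm over their backs; the gripper's body (75 mm by 190 mm) begins 51 mm behind the grasp point.
Start: joints at [1.311, 0.321, -0.07, 1.45, 0.023, 1.371, -0.057], TCP at [0.176, -0.626, 0.223] pointing down, gripper open.
Joint ranges: [-2.86, 2.86], [-0.3, 2.09], [-1.38, 1.24], [0.06, 2.45], [-1.56, 4.7], [0.09, 2.05], [-2.69, 2.69]. Speed limits (rad/s): [2.57, 2.57, 3.14, 3.14, 3.14, 3.14, 3.14].

INTERFACE

Orientations are given as a rotation vector (axis times angle).
In Python, from bench import * gives the robot as it stands.
- The arm moves only by the shell command python3 -m jog 'ROWS' [OPENING] [FORCE]. ROWS is JSON, a list of rows, each a list of 4 numbers: the shift along the world's x, y, z in mm, then the turn about the world's z in rad. In form: [[x, y, z, twist], ...]. A call has exactly 8 rows; each row is the pose to reach, as a shift and turn from the pose commanded when the call began; what a row does not reach only later rows make up. A row lasts 1/8 s, in which the tool goes at most 62.5 mm and 10.7 degrees, less where a joint would pass 70% of its speed; a pose out of reach is approached as far as the arm can. A call with a gripper value outside its range is refused whole. OPENING is the opening, from -1 (shut) to 1 (fully open), set as the call begins (- or left out, the last holds). The fingers move at their own pace and stop on an object; FORCE is the grip in N (left out, the last holds). Time passes only in rows, so rows that repeat a pose let the fingers close, or fill a call up. It gives the time, the measured TCP pose, the force and the opening at its end, in the units of the state.
- get_state(): the state, without advancing time (a new reading comes with each control period).
- get_image(name): name is "side" or "top"; returns a dict with "image" (384x512x3 uint8, red, green, blue), "fx", "fy", "cx", "cy" (pixels), "position" and "rotation" of the camera in the world. Camera axes: x right, y down, z forward; pixel columns grow to the right and rows downward; lengths in m; the calibration is good to about 2 mm. A picture is of the moment at which its call begins. There is no depth.
- close_job(): hands the job in, once; it reports no verdict.
The state is a dict: "time": time; "joint_positions": joint angles; "qd": joint speeds; "joint_torque": joint torques, N m; "position": TCP position; "tool_rot": TCP orientation; "ft_force": force on the tool from outside, world axes, zero at the start; "torque": the same for the moment, N m; "grip_width": opening from 0.0 (shut) to 1.0 (fully open).
Only numpy, scipy, OpenCV 4.12 (cv2) and the standard library are available. Lean on these libraries where they do the work, as an engineer would, in place of code of your own. Each camera call takes 0.05 s, during which the arm holds its last target. There are 200 camera calls.

TASK

Set up the gel caster for pouring: push the sliding end gate fully home, so that the casting tray is shut tight between the gate and the fixed end wall. Take the comb out of the small spare tray and lay it, teeth down, across the casting tray, with both ends of its bar seated in the pair of notches next to the fixed end wall (not the middle pair). Leave the bottle and the tip box where they stand.

Things in the scene. Friction and masses are not known exactly. Their poses are not given: they have to be found in the camera images.
- gel_caster: Fixed gel caster: grey base plate 196 x 198 x 6 mm, aluminium side rails along y (tops 20 mm above the bench, outer faces x = +-94 mm). White fixed end wall with black gasket at the -y end: gasket face y = -50 mm, outer face y = -63 mm, top 32 mm above the bench. Origin on the bench under the centre of the tray's closed position; z up.
- end_gate (a joint): Slide of the white end gate at the +y end of the caster, m: 0 = home (tray shut tight between gate and end wall), grows to 0.045 as the gate moves out along the caster's +y. It stays where it is left and takes about 3 N to slide, 2 N more once it pushes the tray.
- gate_pad (a point): Centre of the outer face of the push pad on the gate, which looks along the caster's +y. Pad 50 mm wide (x), 24 mm high, 26 mm out from the gate's gasket face; this point is 22 mm above the bench, the pad's top 34 mm. Push it along the caster's -y. The gate's top is 32 mm above the bench.
- casting_tray: Loose clear tray between the caster's rails, 162 (x) x 100 (y) mm, both ends open; floor 5 mm; side walls 6 mm thick, 38 mm high. Notches in both walls, 13 mm wide plus 4 mm lead-in, bottoms 26 mm above the underside, at y = -30 mm (end pair, by the fixed end wall) and y = +15 mm (middle pair). Origin: centre of its underside, 6 mm above the bench; axes as the caster's; slides along y.
- end_notches (a point): Point midway between the bottoms of the two end notches of the casting tray; the axes are the tray's. The comb is seated when its origin is here and its x axis is parallel to the tray's x, either way round.
- spare_tray: Loose smaller clear tray on the bench, 162 (x) x 70 (y) mm, same walls and floor as the casting tray, with one pair of notches at y = 0, bottoms 26 mm above the bench. The comb starts lying in them. Origin: centre of its underside.
- comb: Black gel comb: straight bar 186 mm long (x), 10 mm thick (y), 14 mm high; a grip tab, 60 mm long and 10 mm thick, rises from its middle to 34 mm above the bar's underside; 12 teeth 3 mm thick hang 19 mm below the bar over 140 mm of its length. Origin: centre of the bar's underside; z up. Grip the tab across its thickness (along y).
- reagent_bottle: White bottle with blue cap, 60 mm in diameter, 138 mm high, loose bystander; origin centre of its underside.
- tip_box: Pipette tip box with clear lid, 90 x 120 x 109 mm, loose bystander; origin centre of its underside.
There are look-alikes about, which are no part of the job. Several things have the shape of the comb; the one meant has the colours described above.

How it is judged:
At the end, for the whole second after the job is handed in: Gate home and casting tray shut, each within 3 mm, tray down on the base; comb still, teeth down and upright (0.12 rad) in the end notches: its origin within 9 mm of their midpoint along the bar, 4 mm across, 3 mm in height, parallel to the tray's x within 0.05 rad (value of joint end_gate below 0.003 m and y of casting_tray in the frame of gel_caster below 0.003 m and z of casting_tray in the frame of gel_caster below 0.008 m and x of comb in the frame of end_notches between -0.009 and 0.009 m and y of comb in the frame of end_notches between -0.004 and 0.004 m and z of comb in the frame of end_notches between -0.003 and 0.003 m and angle between the x axis of comb and the x axis of end_notches, either way round below 0.05 rad and angle between comb's own z axis and vertical below 0.12 rad and linear speed of comb below 0.02 m/s); the robot touches nothing.
It fails at once if the bottle or the tip box is moved more than 30 mm or knocked over (distance of any of reagent_bottle, tip_box from where it was at the start of the episode above 0.03 m or angle between any of reagent_bottle, tip_box's own z axis and vertical above 0.5 rad).
It also fails if it takes over 50 s, if anything falls off the work surface, if the arm or the gripper's body presses on something with over 40 N, if the wrist force passes 120 N, or if a joint passes its speed limit or range.

## Working session

There is one attempt and no reset: what is moved stays moved. The work goes in short steps, Python scripts to look and compute and a shell command to move; the robot and the scene stay as the last step left them, time stands still between calls to the robot, and variables do not carry over. Pictures are saved under pics/ and viewed, about 8 in all and at most 12, crops included, and the job is handed in when it is done.

```bash
mkdir -p pics; ls; python3 - <<'E'
from bench import *
import cv2,json,numpy as np
s=get_state();print({k:np.round(v,3).tolist() for k,v in s.items()})
for n in("side","top"):
    d=get_image(n);cv2.imwrite(f"pics/{n}0.png",d["image"][:,:,::-1])
    print(n,d["fx"],d["fy"],d["cx"],d["cy"],np.round(d["position"],4).tolist(),np.round(d["rotation"],4).tolist())
E
```

```text
pics
{'time': 0.0, 'joint_positions': [1.311, 0.322, -0.07, 1.452, 0.023, 1.371, -0.057], 'qd': [-0.0, 0.001, -0.002, -0.002, -0.001, -0.0, 0.0], 'joint_torque': [0.001, -49.129, -0.404, -31.252, -0.064, 0.044, 0.0], 'position': [0.176, -0.625, 0.221], 'tool_rot': [-3.11, -0.429, 0.001], 'ft_force': [-0.11, 0.664, 0.423], 'torque': [-0.042, 0.027, 0.034], 'grip_width': 1.0}
side 409.32377389970725 409.32377389970725 259.69077380873 183.9433884796908 [0.3564, -0.7223, 0.7219] [-2.185, 0.3635, -0.1855]
top 442.48027359713586 442.48027359713586 257.9871214887835 185.33119817660176 [0.5389, 0.119, 1.1398] [-2.1659, 2.1715, -0.0747]
```

View pics/side0.png

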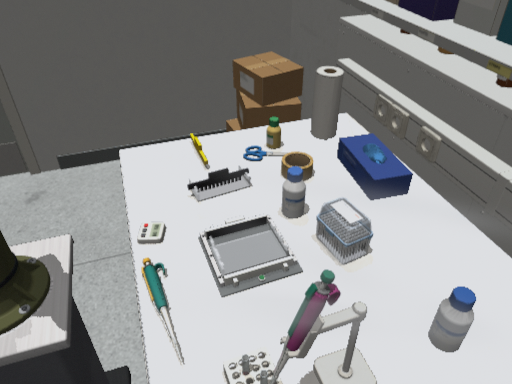

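View pics/top0.png

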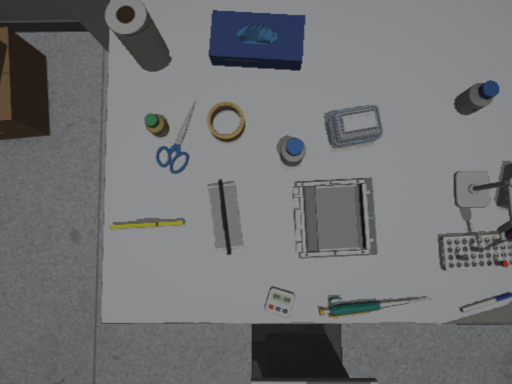

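```bash
python3 - <<'E'
import cv2,numpy as np
t=cv2.imread("pics/top0.png");s=cv2.imread("pics/side0.png")
a=cv2.resize(t[165:270,195:390],None,fx=4,fy=4,interpolation=cv2.INTER_CUBIC)
cv2.imwrite("pics/c1.png",a)
a=cv2.resize(s[160:295,180:310],None,fx=4.4,fy=4.4,interpolation=cv2.INTER_CUBIC)
cv2.imwrite("pics/c2.png",a)
E
```

```text
(no output)
```

View pics/c1.png

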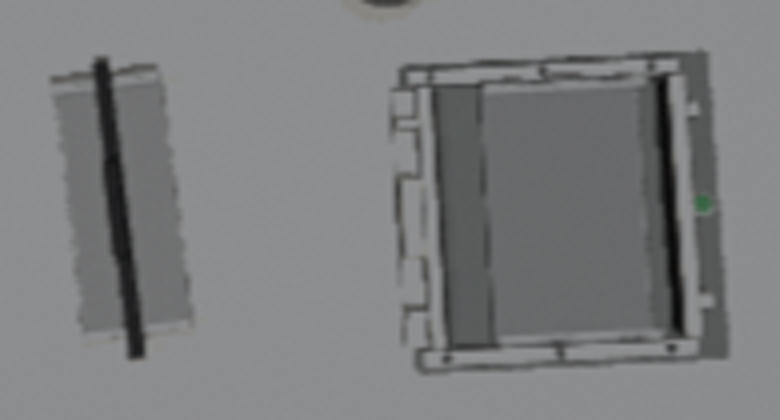

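View pics/c2.png

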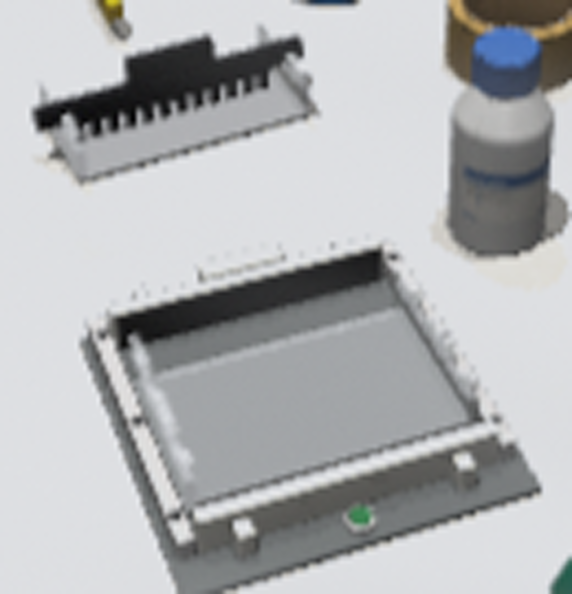

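```bash
cat >h.py <<'E'
from bench import *
import cv2,numpy as np
from scipy.spatial.transform import Rotation as Ro
def ray(d,p):
    R=np.array(d["rotation"],float);R=Ro.from_rotvec(R).as_matrix() if R.ndim==1 else R
    v=R@np.array([(p[0]-d["cx"])/d["fx"],(p[1]-d["cy"])/d["fy"],1]);return np.array(d["position"]),v
def onz(d,p,z):
    o,v=ray(d,p);return o+v*(z-o[2])/v[2]
def proj(d,X):
    R=Ro.from_rotvec(d["rotation"]).as_matrix();c=R.T@(np.array(X)-d["position"])
    return np.array([d["cx"]+d["fx"]*c[0]/c[2],d["cy"]+d["fy"]*c[1]/c[2]])
def barline(d,x0,x1,y0,y1,thr=55):
    g=d["image"][y0:y1,x0:x1].max(2);m=(g<thr).astype(np.uint8)
    n,l,st,_=cv2.connectedComponentsWithStats(m);k=1+np.argmax(st[1:,4])
    pts=np.argwhere(l==k)[:,::-1]+[x0,y0];return pts
E
python3 - <<'E'
from h import *
s=get_state();R=Ro.from_rotvec(s["tool_rot"]).as_matrix();print("tool y",R[:,1].round(3))
d=get_image("top")
p=barline(d,200,250,170,265);r=cv2.minAreaRect(p.astype(np.float32));print(r,len(p))
b=cv2.boxPoints(r)
for z in(.04,):
  P=[onz(d,q,z)for q in b];print(np.round(P,4));
# per row centre of dark bar
for y in sorted(set(p[:,1]))[::6]+[p[:,1].max()]:print(y,p[p[:,1]==y][:,0].min(),p[p[:,1]==y][:,0].max(),end=' | ')
g=cv2.cvtColor(d["image"],cv2.COLOR_RGB2GRAY)
print()
for y in range(182,256,8):print(y,g[y,352:380].tolist())
for y in range(190,250,12):print(y,g[y,288:324].tolist())
for x in(315,335,350,372):print('col',x,g[174:192,x].tolist(),g[245:262,x].tolist())
E
```

```text
tool y [ 0.27  -0.963 -0.002]
((224.01463317871094, 216.6201629638672), (73.67369842529297, 4.140059471130371), 83.04703521728516) 262
[[0.6474 0.2397 0.04  ]
 [0.6486 0.2294 0.04  ]
 [0.4673 0.2064 0.04  ]
 [0.4661 0.2166 0.04  ]]
180 220 220 | 186 220 221 | 192 220 222 | 198 221 223 | 204 221 224 | 210 222 225 | 216 222 226 | 222 223 226 | 228 224 227 | 234 225 228 | 240 226 228 | 246 227 229 | 252 228 230 | 253 228 230 | 
182 [134, 137, 138, 136, 118, 88, 101, 126, 133, 132, 130, 130, 111, 88, 87, 87, 88, 87, 87, 92, 121, 141, 142, 141, 141, 141, 141, 140]
190 [104, 102, 94, 87, 88, 88, 72, 37, 14, 37, 100, 134, 142, 141, 115, 97, 110, 99, 85, 88, 93, 121, 140, 142, 141, 141, 140, 141]
198 [106, 107, 96, 85, 87, 88, 73, 45, 20, 13, 43, 111, 142, 142, 126, 100, 88, 87, 87, 87, 94, 123, 142, 141, 141, 141, 141, 141]
206 [105, 104, 108, 99, 88, 88, 88, 73, 42, 12, 30, 77, 123, 142, 142, 115, 84, 86, 88, 88, 87, 96, 124, 141, 142, 141, 141, 141]
214 [104, 105, 105, 101, 92, 88, 87, 73, 44, 22, 14, 42, 111, 142, 142, 136, 109, 84, 85, 84, 94, 98, 117, 138, 142, 141, 141, 140]
222 [105,
[... 1499 characters left out ...]
6]
col 315 [141, 141, 142, 141, 143, 132, 77, 84, 140, 143, 133, 85, 73, 93, 90, 85, 85, 85] [92, 91, 91, 90, 92, 85, 63, 96, 141, 143, 131, 82, 100, 140, 142, 141, 141]
col 335 [141, 141, 142, 141, 137, 104, 86, 140, 135, 93, 87, 122, 134, 119, 103, 104, 105, 106] [105, 105, 106, 121, 123, 85, 72, 82, 74, 87, 83, 102, 141, 142, 141, 140, 141]
col 350 [140, 141, 141, 141, 132, 98, 127, 142, 135, 95, 82, 119, 124, 102, 105, 105, 105, 105] [105, 107, 116, 126, 100, 83, 139, 143, 138, 115, 103, 139, 142, 141, 140, 142, 141]
col 372 [141, 141, 141, 138, 123, 123, 123, 122, 121, 123, 122, 118, 116, 103, 102, 103, 93, 93] [87, 87, 86, 86, 87, 88, 88, 87, 87, 103, 141, 141, 140, 140, 140, 141, 140]
```

```bash
python3 - <<'E'
from h import *
d=get_image("top");e=get_image("side")
def subedge(g,p,q,thr,n=200):
    t=np.linspace(0,1,n)[:,None];L=np.array(p)+(np.array(q)-p)*t
    v=cv2.remap(g,L[:,:1].astype(np.float32),L[:,1:].astype(np.float32),cv2.INTER_LINEAR)[:,0].astype(float)
    i=np.argmax((v[:-1]-thr)*(v[1:]-thr)<0);return L[i]
g=cv2.cvtColor(d["image"],cv2.COLOR_RGB2GRAY)
def fit(P):
    c,dr=P.mean(0),np.linalg.svd(P-P.mean(0))[2][0];return c.round(4),np.arctan(dr[1]/dr[0]).round(4),np.abs((P-c)@[-dr[1],dr[0]]).max().round(4)
# from outside in
rows=[y for y in range(184,250,3)]
P=np.array([onz(d,subedge(g,(385,y),(360,y),115),.006)[:2]for y in rows]);print("base right",fit(P))
P=np.array([onz(d,subedge(g,(364.5+(y-198)*.072,y),(372,y),115),.032)[:2]for y in rows if not(186<y<194 or 234<y<245 or 212<y<218)]);print("wall outer",fit(P))
P=np.array([onz(d,subedge(g,(301.5+(y-198)*.07,y),(309,y),110),.032)[:2]for y in rows]);print("gate inner",fit(P))
for a,b,n in((172,184,"far"),(262,250,"near")):
    P=np.array([onz(d,subedge(g,(x,a),(x,b),118),.02)[:2]for x in range(312,358,3)]);c,an,m=fit(P);an=np.arctan2(*(P[0]-P[-1])[::-1]);print("rail",n,c,an-np.pi/2,m)
E
```

```text
base right (array([ 0.5595, -0.1564]), np.float64(0.0406), np.float64(0.0279))
wall outer (array([ 0.5627, -0.1293]), np.float64(0.049), np.float64(0.0))
gate inner (array([0.5594, 0.0265]), np.float64(0.0568), np.float64(0.0026))
rail far [ 0.6557 -0.0554] 0.05568698913150527 0.0143
rail near [ 0.4571 -0.0521] 0.08954651124765389 0.016
```

```bash
python3 - <<'E'
from h import *
d=get_image("top")
g=cv2.cvtColor(d["image"],cv2.COLOR_RGB2GRAY).astype(float)
def cross(v,thr,down=True):
    for i in range(len(v)-1):
        if (v[i]>thr>=v[i+1]) if down else (v[i]<thr<=v[i+1]): return i+(v[i]-thr)/(v[i]-v[i+1])
    return np.nan
def fit(px,z,n,axis):
    P=np.array([onz(d,p,z)[:2]for p in px if not np.isnan(p).any()])
    a,b=(P[:,0],P[:,1]) if axis==0 else (P[:,1],P[:,0])
    for _ in range(4):
        k=np.polyfit(a,b,1);r=abs(b-np.polyval(k,a));a,b=(a[r<=max(.0015,2*np.median(r))],b[r<=max(.0015,2*np.median(r))])
    print(n,len(a),"slope",k[0].round(4),"at",a.mean().round(4),"val",np.polyval(k,a.mean()).round(4),"res",r.max().round(4));return k
R=range(184,250)
k1=fit([(385-cross(g[y,360:386][::-1],115),y)for y in R],.006,"base right",0)
def wo(y):
    x0=362+int(round((y-198)*.07)); return x0+cross(g[y,x0:x0+12],116)
k2=fit([(wo(y),y)for y in R],.032,"wall outer",0)
def gi(y):
    x0=300+int(round((y-198)*.07)); return x0+1+cross(g[y,x0+1:x0+9],100)
k3=fit([(gi(y),y)for y in R],.032,"gate inner",0)
C=range(310,358)
k4=fit([(x,172+cross(g[172:186,x],118))for x in C],.02,"rail far",1)
k5=fit([(x,262-cross(g[248:263,x][::-1],118))for x in C],.02,"rail near",1)
# tray: side-wall / floor end at z=.011
k6=fit([(312+cross(g[y,312:322],98,False),y)for y in R],.011,"tray +y floor edge",0)
x=.557
print("at x=.557: base",np.polyval(k1,x),"wall",np.polyval(k2,x),"gate",np.polyval(k3,x),"tray+y",np.polyval(k6,x))
y=-.06;print("rails at y=-.06",np.polyval(k4,y),np.polyval(k5,y))
E
```

```text
base right 66 slope 0.0475 at 0.5569 val -0.157 res 0.001
wall outer 58 slope 0.0469 at 0.5579 val -0.1344 res 0.001
gate inner 65 slope 0.0493 at 0.5557 val 0.0242 res 0.0012
rail far 48 slope -0.0456 at -0.0528 val 0.6523 res 0.0013
rail near 48 slope -0.0485 at -0.0496 val 0.457 res 0.0008
tray +y floor edge 55 slope 0.0448 at 0.5522 val -0.0112 res 0.0012
at x=.557: base -0.1570046151322258 wall -0.13441638070686937 gate 0.024305411580361667 tray+y -0.010954307199596329
rails at y=-.06 0.6526526149358709 0.45751628840351555
```

```bash
python3 -m jog '[[0,20,50,0],[0,75,80,0],[5,130,80,0],[20,185,80,0],[50,238,80,0],[90,285,80,0],[135,325,80,0],[182,365,80,0]]' -1 20
```

```text
time: 1.3
position: [0.3588, -0.2594, 0.303]
tool_rot: [3.111, 0.427, 0.001]
ft_force: [1.2, -0.8, -0.6]
grip_width: 0.167
```

```bash
python3 -m jog '[[30,50,0,-0.05],[60,100,0,-0.1],[88,150,0,-0.15],[115,205,0,-0.2],[138,260,0,-0.226],[160,315,0,-0.226],[180,360,-10,-0.226],[190,380,-60,-0.226]]' -1 20
```

```text
time: 2.3
position: [0.5502, 0.1235, 0.2448]
tool_rot: [-3.138, -0.081, -0.011]
ft_force: [0.1, -1.1, -0.1]
grip_width: 0.002
```

```bash
python3 -m jog '[[0,0,-50,0],[0,0,-100,0],[0,0,-150,0],[0,0,-190,0],[0,0,-215,0],[0,0,-227,0],[0,0,-227,0],[0,0,-227,0]]' -1 20; python3 - <<'E'
from h import *
for n in("side","top"):
    d=get_image(n);cv2.imwrite(f"pics/{n}1.png",d["image"][:,:,::-1])
    if n=="side":cv2.imwrite("pics/c3.png",cv2.resize(d["image"][140:320,130:370,::-1],None,fx=3,fy=3,interpolation=cv2.INTER_CUBIC))
s=get_state();print(s["position"],Ro.from_rotvec(s["tool_rot"]).as_matrix()[:,1])
E
```

```text
time: 3.3
position: [0.5488, 0.1195, 0.0168]
tool_rot: [-3.141, -0.075, -0.003]
ft_force: [0.0, -0.3, 0.4]
grip_width: 0.001
[0.54874489 0.11933864 0.01683821] [ 4.76506207e-02 -9.98864052e-01  1.56613953e-04]
```

View pics/c3.png

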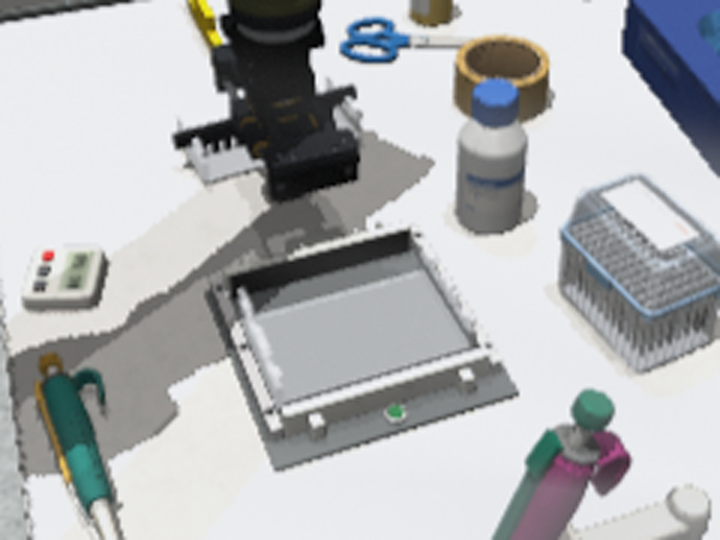

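```bash
python3 -m jog '[[1,-25,0,0],[2,-45,0,0],[3,-55,0,0],[3,-64,0,0],[4,-72,0,0],[4,-80,0,0],[4,-86,0,0],[5,-90,0,0]]' -1 20
```

```text
time: 4.4
position: [0.5526, 0.0291, 0.0156]
tool_rot: [-3.141, -0.075, 0.0]
ft_force: [-1.4, 2.7, 2.2]
grip_width: 0.001
```

```bash
python3 -m jog '[[0,-1,0,0],[0,-2,0,0],[0,-3,0,0],[0,-4,0,0],[0,-5,0,0],[0,-6,0,0],[0,-6,0,0],[0,-6,0,0]]' -1 20; python3 -c "
from h import *
s=get_state();print(s['position'],s['ft_force'])"
```

```text
time: 5.4
position: [0.5529, 0.0232, 0.0155]
tool_rot: [-3.141, -0.075, -0.001]
ft_force: [2.0, 4.2, -1.6]
grip_width: 0.008
[0.55294035 0.02321575 0.01553707] [ 1.99300506  4.23089196 -1.55244744]
```

Pushing with the expected force and not yet at the stop; creep on.

```bash
python3 -m jog '[[0,-1,0,0],[0,-2,0,0],[0,-3,0,0],[0,-4,0,0],[0,-5,0,0],[0,-6,0,0],[0,-6,0,0],[0,-6,0,0]]' -1 20
```

```text
time: 6.4
position: [0.5531, 0.0171, 0.0156]
tool_rot: [-3.141, -0.075, -0.001]
ft_force: [3.1, 4.3, -1.9]
grip_width: 0.003
```

```bash
python3 -m jog '[[0,-1,0,0],[0,-2,0,0],[0,-3,0,0],[0,-4,0,0],[0,-5,0,0],[0,-5,0,0],[0,-5,0,0],[0,-5,0,0]]' -1 20
```

```text
time: 7.4
position: [0.5531, 0.0122, 0.0157]
tool_rot: [-3.141, -0.075, -0.001]
ft_force: [2.2, 4.8, -1.1]
grip_width: 0.006
```

```bash
python3 -m jog '[[0,-1,0,0],[0,-2,0,0],[0,-3,0,0],[0,-4,0,0],[0,-5,0,0],[0,-6,0,0],[0,-6,0,0],[0,-6,0,0]]' -1 20
```

```text
time: 8.4
position: [0.5531, 0.0119, 0.0158]
tool_rot: [-3.133, -0.08, -0.003]
ft_force: [2.9, 13.7, -3.7]
grip_width: 0.006
```

```bash
python3 -m jog '[[0,10,0,0],[0,40,0,0],[0,55,0,0],[0,65,40,0],[0,75,90,0],[0,90,140,0],[0,110,180,0],[0,150,200,0]]' 1 20; python3 - <<'E'
from h import *
d=get_image("top");cv2.imwrite("pics/top2.png",d["image"][:,:,::-1]);cv2.imwrite("pics/c4.png",cv2.resize(d["image"][155:275,200:390,::-1],None,fx=4,fy=4,interpolation=cv2.INTER_CUBIC))
d=get_image("side");cv2.imwrite("pics/side2.png",d["image"][:,:,::-1])
s=get_state();print(s["position"])
E
```

```text
time: 9.4
position: [0.5543, 0.1535, 0.218]
tool_rot: [3.137, 0.066, 0.005]
ft_force: [0.8, 0.4, 0.2]
grip_width: 0.833
[0.55286413 0.16099392 0.21879334]
```

View pics/c4.png

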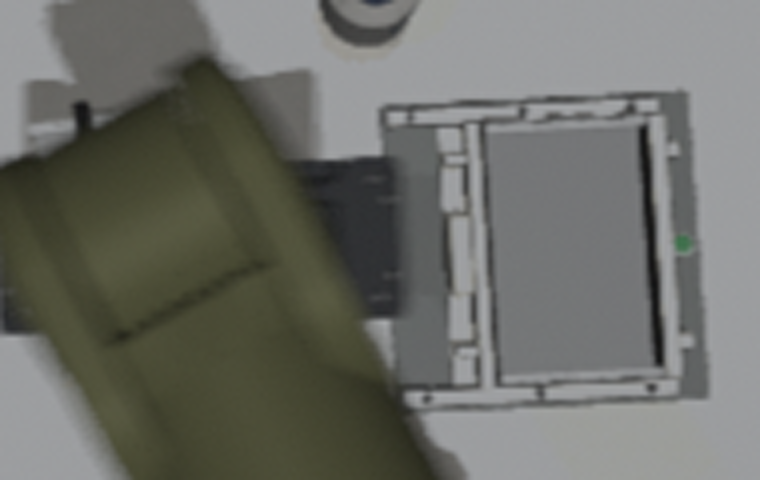

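```bash
python3 - <<'E'
from h import *
e=get_image("side");d=get_image("top")
for s in(-1,1):
    c=np.array([.5573,.223])+s*.093*np.array([np.cos(.127),np.sin(.127)])
    print([proj(e,[*c,z]).round(1).tolist() for z in(.026,.04)])
for s in(-1,1):
    c=np.array([.5573,.223])+s*.03*np.array([np.cos(.127),np.sin(.127)])
    print("tab",[proj(e,[*c,z]).round(1).tolist() for z in(.04,.06)])
im=cv2.imread("pics/side0.png");p=barline(dict(image=im[:,:,::-1]),180,260,155,200,60)
r=cv2.minAreaRect(p.astype(np.float32));print(cv2.boxPoints(r).round(1).tolist())
m=np.zeros((384,512),np.uint8);m[p[:,1],p[:,0]]=1
for x in range(186,254,3):
    ys=p[p[:,0]==x][:,1]; print((x,ys.min(),ys.max()) if len(ys) else x,end=' ')
# caster after push
t=cv2.cvtColor(cv2.imread("pics/top2.png"),cv2.COLOR_BGR2GRAY).astype(float)
print()
for y in(205,215,225,235):print(y,t[y,308:330].astype(int).tolist(),t[y,354:374].astype(int).tolist())
for x in(330,340,350):print(x,t[178:192,x].astype(int).tolist(),t[243:260,x].astype(int).tolist())
E
```

```text
[[188.1, 188.2], [187.6, 184.2]]
[[248.0, 171.6], [248.0, 167.7]]
tab [[208.8, 178.4], [208.3, 172.6]]
tab [[228.3, 173.1], [228.0, 167.4]]
[[186.5, 179.60000610351562], [245.3000030517578, 163.10000610351562], [249.10000610351562, 176.5], [190.3000030517578, 193.0]]
186 (189, np.int64(185), np.int64(188)) (192, np.int64(184), np.int64(187)) (195, np.int64(183), np.int64(184)) (198, np.int64(182), np.int64(188)) (201, np.int64(182), np.int64(190)) (204, np.int64(181), np.int64(186)) (207, np.int64(180), np.int64(184)) (210, np.int64(173), np.int64(187)) (213, np.int64(173), np.int64(186)) (216, np.int64(172), np.int64(183)) (219, np.int64(171), np.int64(182)) (222, np.int64(170), np.int64(180)) (225, np.int64(169), np.int64(183)) (228, np.int64(173), np.int64(182)) (231, np.int64(173), np.int64(178)) (234, np.int64(173), np.int64(177)) (237, np.int64(172), np.int64(176)) (240, np.int64(171), np.int64(179)) (243, np.int64(170), np.int64(173)) (246, np.int64(169), np.int64(170)) 249 252 
205 [93, 96, 133, 158, 159, 159, 159, 151, 112, 110, 149, 158, 126, 71, 93, 118, 119, 118, 118, 118
[... 486 characters left out ...]
37, 105, 94, 97, 97, 97]
235 [100, 102, 100, 95, 130, 157, 158, 158, 158, 129, 80, 121, 157, 159, 122, 70, 98, 119, 118, 119, 118, 118] [118, 118, 117, 118, 118, 117, 118, 118, 90, 33, 28, 79, 134, 158, 159, 130, 97, 98, 99, 98]
330 [158, 146, 90, 108, 77, 74, 88, 121, 148, 143, 115, 117, 118, 118] [118, 118, 118, 118, 118, 130, 149, 123, 99, 155, 160, 150, 115, 114, 157, 159, 157]
340 [147, 86, 95, 157, 156, 127, 94, 132, 145, 125, 116, 118, 118, 118] [117, 117, 118, 116, 119, 144, 137, 96, 133, 157, 159, 147, 92, 118, 156, 157, 156]
350 [147, 110, 142, 159, 159, 151, 122, 146, 142, 114, 116, 118, 118, 118] [118, 118, 118, 118, 128, 149, 123, 97, 155, 160, 152, 121, 110, 154, 157, 157, 156]
```

```bash
python3 -m jog '[[2,30,0,0.04],[4,60,-20,0.08],[4,62,-60,0.08],[4,62,-110,0.08],[4,62,-120,0.08],[4,62,-120,0.08],[4,62,-120,0.08],[4,62,-120,0.08]]' 0.3 20; python3 - <<'E'
from h import *
s=get_state();print(s["position"],np.arctan2(*Ro.from_rotvec(s["tool_rot"]).as_matrix()[[1,0],1]))
d=get_image("top")
for p in((342.5,215),(343.2,225),(343.9,235)):print(onz(d,p,.032))
print("rail mids",[onz(d,p,.01) for p in((340,178.6),(340,255.2))])
e=get_image("side");cv2.imwrite("pics/c5.png",cv2.resize(e["image"][120:220,150:290,::-1],None,fx=5,fy=5,interpolation=cv2.INTER_CUBIC))
E
```

```text
time: 10.6
position: [0.5579, 0.2185, 0.0974]
tool_rot: [-3.135, -0.2, -0.004]
ft_force: [0.1, 0.4, -0.4]
grip_width: 0.653
[0.55786638 0.21846117 0.09736822] -1.4433379265713733
[ 0.56023152 -0.07180988  0.032     ]
[ 0.53542412 -0.07309083  0.032     ]
[ 0.51071412 -0.07436676  0.032     ]
rail mids [array([ 0.65359474, -0.07092336,  0.01      ]), array([ 0.45955666, -0.06747119,  0.01      ])]
```

View pics/c5.png

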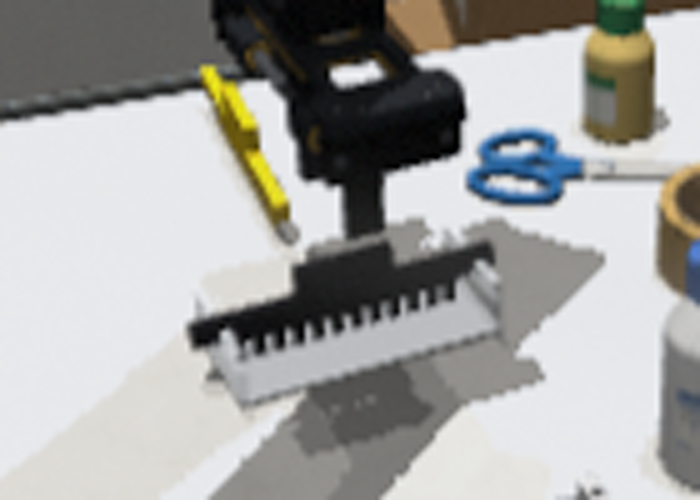

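```bash
python3 -m jog '[[0,4,-20,0],[0,5,-45,0],[0,5,-58,0],[0,5,-63,0],[0,5,-63,0],[0,5,-63,0],[0,5,-63,0],[0,5,-63,0]]' 0.3 25 && python3 -m jog '[[0,0,0,0],[0,0,0,0],[0,0,0,0],[0,0,0,0],[0,0,0,0],[0,0,0,0],[0,0,0,0],[0,0,0,0]]' -1 25
```

```text
time: 11.7
position: [0.557, 0.2232, 0.033]
tool_rot: [3.135, 0.2, 0.001]
ft_force: [-0.2, 0.3, 0.0]
grip_width: 0.651
time: 12.7
position: [0.5568, 0.2231, 0.0326]
tool_rot: [3.135, 0.201, -0.0]
ft_force: [0.0, -0.3, 0.4]
grip_width: 0.111
```

```bash
python3 -m jog '[[0,0,12,0],[0,0,40,0],[0,0,80,0],[0,-20,100,0],[0,-70,100,-0.03],[0,-125,100,-0.06],[0,-180,100,-0.08],[0,-230,100,-0.08]]' -1 25 && python3 -m jog '[[0,-40,0,0],[0,-75,0,0],[0,-91,0,0],[0,-95,-20,0],[0,-95,-35,0],[0,-95,-35,0],[0,-95,-35,0],[0,-95,-35,0]]' -1 25; python3 - <<'E'
from h import *
d=get_image("top");e=get_image("side");
for n,i in(("top3",d),("side3",e)):cv2.imwrite(f"pics/{n}.png",i["image"][:,:,::-1])
cv2.imwrite("pics/c6.png",cv2.resize(e["image"][165:300,180:310,::-1],None,fx=4.4,fy=4.4,interpolation=cv2.INTER_CUBIC))
s=get_state();print(s["position"],np.arctan2(*Ro.from_rotvec(s["tool_rot"]).as_matrix()[[1,0],1]),s["grip_width"])
E
```

```text
time: 13.7
position: [0.5568, -0.0088, 0.1335]
tool_rot: [3.14, 0.074, 0.002]
ft_force: [0.3, -0.4, -0.7]
grip_width: 0.114
time: 14.7
position: [0.5572, -0.1012, 0.0981]
tool_rot: [3.14, 0.077, 0.001]
ft_force: [-0.4, 1.0, -1.2]
grip_width: 0.109
[ 0.55712188 -0.1016037   0.09807198] -1.522607215095209 0.11173826879896943
```

View pics/c6.png

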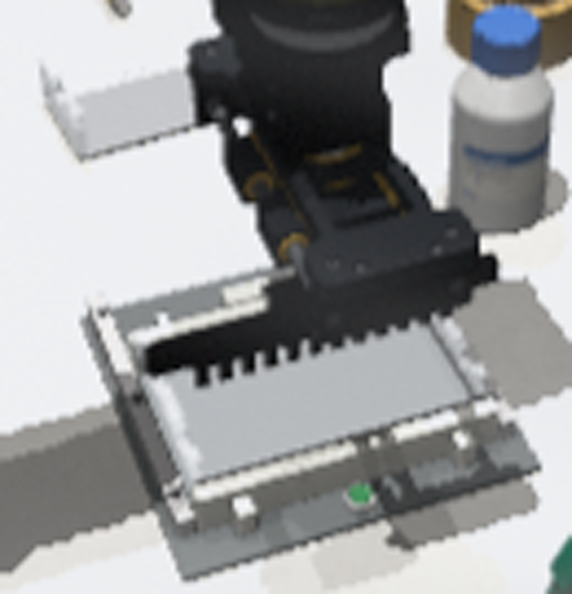

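```bash
python3 - <<'E'
from h import *
d=get_image("top");e=get_image("side");u=np.array([np.cos(.048),np.sin(.048)])
for n,i in(("top",d),("side",e)):
  for s in(-1,1):
    c=np.array([.5571,-.1016])+s*.093*u
    print(n,s,[proj(i,[*c,z]).round(1).tolist() for z in(.0914,.1054)])
g=e["image"].max(2)
for x in(211,212,213,214,215,216):print(x,g[238:256,x].tolist())
for x in(288,290,292,294):print(x,g[215:235,x].tolist())
t=d["image"].max(2)
for y in list(range(172,186,2))+list(range(248,262,2)):print(y,t[y,335:372].tolist())
E
```

```text
top -1 [[362.3, 255.6], [363.7, 256.1]]
top 1 [[356.8, 176.6], [358.1, 176.0]]
side -1 [[213.1, 248.9], [212.7, 244.2]]
side 1 [[292.2, 227.1], [292.5, 222.4]]
211 [138, 158, 223, 239, 220, 171, 153, 146, 117, 100, 103, 118, 123, 110, 126, 118, 73, 38]
212 [139, 176, 229, 242, 225, 168, 120, 109, 99, 76, 72, 100, 144, 166, 149, 110, 73, 62]
213 [139, 176, 229, 241, 224, 144, 52, 45, 45, 32, 31, 65, 157, 186, 174, 169, 148, 103]
214 [139, 210, 240, 236, 183, 77, 21, 17, 18, 14, 16, 24, 104, 189, 211, 190, 175, 169]
215 [122, 214, 242, 224, 144, 33, 20, 19, 19, 16, 15, 16, 88, 191, 226, 223, 210, 188]
216 [227, 234, 242, 197, 84, 23, 22, 19, 16, 14, 14, 11, 146, 217, 231, 233, 227, 216]
288 [118, 115, 86, 72, 64, 43, 31, 23, 25, 22, 23, 25, 26, 31, 31, 111, 144, 147, 150, 153]
290 [118, 118, 110, 173, 228, 237, 238, 180, 51, 25, 25, 25, 27, 29, 62, 126, 152, 152, 154, 153]
292 [116, 116, 111, 174, 228, 238, 235, 207, 131, 53, 25, 24, 24, 28, 113, 151, 154, 154, 155, 156]
294 [111, 110, 112, 206, 238, 238, 237, 237, 236, 231, 232, 237, 237, 199, 152, 155, 155, 156, 156, 156]
172 [102, 1
[... 1678 characters left out ...]
 15, 36, 101, 134, 146, 155, 130, 100, 97]
254 [48, 62, 72, 71, 70, 71, 71, 70, 70, 73, 74, 66, 61, 61, 62, 59, 55, 54, 51, 51, 49, 49, 53, 71, 79, 56, 20, 14, 14, 21, 58, 92, 106, 105, 109, 114, 117]
256 [55, 55, 55, 57, 60, 60, 60, 58, 59, 63, 67, 66, 66, 72, 76, 77, 76, 77, 76, 75, 75, 80, 123, 150, 149, 123, 79, 72, 80, 81, 106, 140, 157, 157, 158, 160, 158]
258 [78, 78, 78, 78, 78, 78, 77, 77, 77, 77, 77, 76, 76, 78, 77, 78, 76, 77, 76, 77, 76, 80, 124, 151, 151, 151, 150, 150, 150, 150, 149, 152, 157, 158, 158, 157, 157]
260 [77, 78, 77, 78, 76, 77, 77, 77, 77, 77, 76, 76, 76, 77, 78, 78, 77, 77, 77, 77, 75, 80, 116, 145, 151, 150, 151, 149, 150, 148, 148, 151, 158, 158, 158, 157, 157]
```

```bash
python3 -m jog '[[0,0,-20,0],[0,0,-35,0],[0,0,-44,0],[0,0,-48,0],[0,0,-51,0],[0,0,-53,0],[0,0,-53,0],[0,0,-53,0]]' -1 25 && python3 -m jog '[[0,0,-2,0],[0,0,-4,0],[0,0,-6,0],[0,0,-7,0],[0,0,-7,0],[0,0,-7,0],[0,0,-7,0],[0,0,-7,0]]' -1 25; python3 - <<'E'
from h import *
d=get_image("top");e=get_image("side");
s=get_state();print(s["position"],s["ft_force"],s["torque"])
a=cv2.resize(e["image"][185:300,190:310,::-1],(580,556),interpolation=cv2.INTER_CUBIC)
cv2.imwrite("pics/c7.png",a)
E
```

```text
time: 15.9
position: [0.557, -0.1019, 0.0449]
tool_rot: [3.14, 0.075, 0.001]
ft_force: [0.5, -0.2, -0.3]
grip_width: 0.112
time: 16.9
position: [0.5567, -0.1019, 0.0385]
tool_rot: [3.14, 0.075, -0.001]
ft_force: [-2.6, 0.9, 6.9]
grip_width: 0.115
[ 0.55670477 -0.10185204  0.03849981] [-3.54486034 -0.06893546  6.3007057 ] [ 0.02451124  0.62795676 -0.00135807]
```

View pics/c7.png

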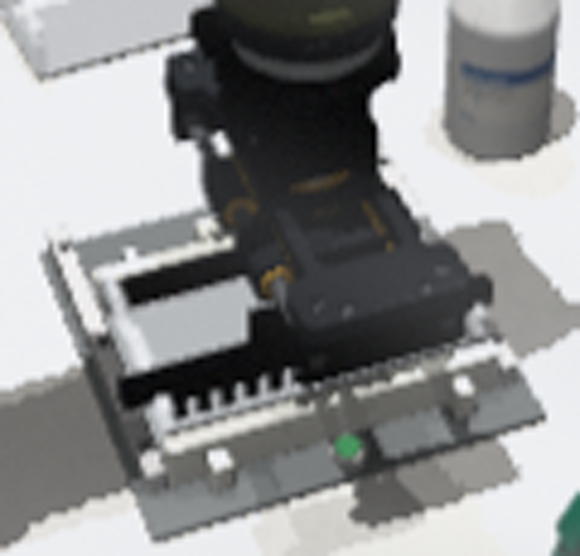

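```bash
python3 -m jog '[[0,0,0,0],[0,0,0,0],[0,0,0,0],[0,0,0,0],[0,0,0,0],[0,0,3,0],[0,0,8,0],[0,0,20,0]]' -0.4 25 && python3 -m jog '[[0,0,40,0],[0,0,90,0],[0,0,150,0],[0,20,200,0],[0,80,200,0],[0,140,200,0],[0,200,200,0],[0,260,200,0]]' -0.4 25; python3 - <<'E'
from h import *
get_image("side")
d=get_image("top");e=get_image("side");
s=get_state();print(s["time"],s["position"],s["ft_force"])
a=cv2.resize(e["image"][185:300,190:310,::-1],(500,480),interpolation=cv2.INTER_CUBIC)
b=cv2.resize(d["image"][165:270,285:385,::-1],(300,315),interpolation=cv2.INTER_CUBIC)
c=np.zeros((480,800,3),np.uint8);c[:,:500]=a;c[:315,500:]=b;cv2.imwrite("pics/c8.png",c)
p=barline(d,300,385,165,270,45);r=cv2.boxPoints(cv2.minAreaRect(p.astype(np.float32)))
print(r);t=d["image"].max(2)
for y in range(176,258,6):print(y,t[y,345:372].tolist())
E
```

```text
time: 18.0
position: [0.5564, -0.1017, 0.0579]
tool_rot: [-3.14, -0.075, 0.001]
ft_force: [0.2, -0.4, 0.0]
grip_width: 0.296
time: 19.0
position: [0.5567, 0.1599, 0.2588]
tool_rot: [3.14, 0.074, 0.003]
ft_force: [0.2, 0.1, 0.0]
grip_width: 0.3
19.15 [0.55514987 0.16383303 0.25884593] [-0.17373028 -0.91702743  0.56181231]
[[350.8276  180.06895]
 [355.92758 179.76897]
 [360.22757 252.86897]
 [355.1276  253.16896]]
176 [165, 165, 159, 154, 154, 160, 165, 165, 164, 165, 165, 166, 165, 164, 164, 165, 164, 165, 165, 164, 165, 164, 164, 165, 160, 159, 164]
182 [157, 157, 156, 135, 96, 59, 34, 37, 37, 43, 76, 83, 64, 82, 130, 154, 153, 152, 151, 128, 101, 100, 101, 102, 102, 101, 107]
188 [121, 121, 122, 122, 121, 99, 55, 33, 37, 38, 60, 102, 123, 121, 89, 28, 46, 125, 162, 166, 163, 135, 101, 101, 102, 102, 103]
194 [122, 123, 123, 123, 122, 110, 73, 37, 39, 37, 52, 99, 123, 123, 98, 46, 26, 69, 132, 165, 164, 133, 92, 89, 97, 101, 100]
200 [123, 123, 122, 122, 123, 123, 94, 37, 34, 37, 40, 76, 111, 123, 112, 75, 25, 48, 128, 165, 165, 154, 125, 102, 100, 101, 100]
206 [122, 122, 122, 123, 
[... 442 characters left out ...]
 51, 24, 57, 131, 165, 164, 141, 105, 97, 101]
230 [122, 122, 122, 122, 122, 122, 123, 122, 96, 42, 32, 38, 41, 73, 107, 123, 121, 90, 28, 46, 126, 162, 165, 163, 134, 100, 101]
236 [122, 122, 122, 122, 122, 122, 122, 123, 109, 71, 36, 38, 39, 54, 99, 124, 123, 95, 36, 27, 73, 135, 165, 163, 128, 87, 96]
242 [122, 123, 122, 123, 122, 122, 123, 123, 122, 92, 38, 37, 36, 40, 78, 111, 122, 109, 70, 24, 47, 127, 164, 164, 151, 118, 93]
248 [158, 158, 158, 157, 156, 155, 156, 157, 156, 151, 111, 44, 35, 38, 68, 121, 143, 144, 142, 138, 130, 123, 142, 156, 156, 128, 97]
254 [150, 140, 131, 129, 130, 125, 114, 105, 99, 90, 68, 49, 51, 51, 55, 79, 95, 96, 100, 106, 109, 107, 105, 105, 110, 118, 121]
```

View pics/c8.png

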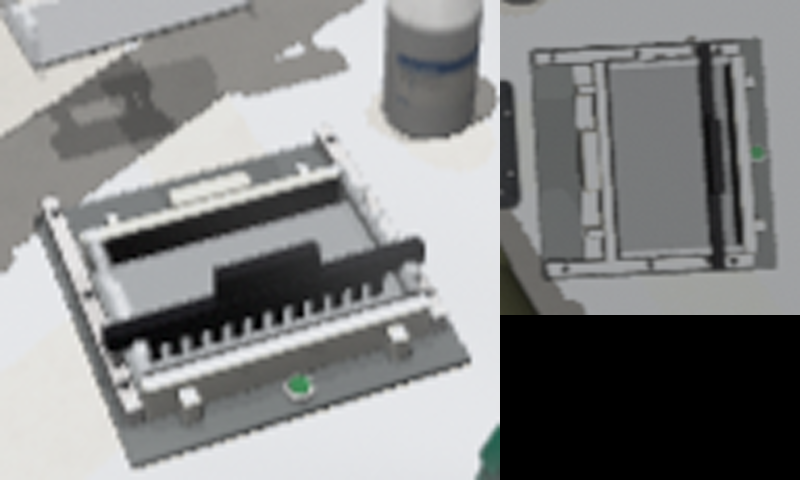

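```bash
python3 - <<'E'
from h import *
d=get_image("top");e=get_image("side")
t=d["image"].max(2).astype(float);a=[]
for y in list(range(186,202))+list(range(230,246)):
    r=t[y,345:361];w=np.clip(100-r,0,None);w[(r>95)]=0;a.append(onz(d,(345+(w*np.arange(16)).sum()/w.sum(),y),.046)[:2])
a=np.array(a);k=np.polyfit(a[:,0],a[:,1],1);print("bar slope",k[0],"y at .557",np.polyval(k,.557))
p=barline(e,205,300,225,275,50)
for s in(-1,1):
    c=np.array([.557,-.102])+s*.093*np.array([1,.048]);print("pred",[proj(e,[*c,z]).round(1).tolist()for z in(.032,.046)])
for x in(218,221,290,293):
    ys=p[p[:,0]==x][:,1];print(x,ys.min() if len(ys) else None,ys.max() if len(ys) else None)
print(p[:,0].min(),p[:,0].max())
for s in(-1,1):
    c=np.array([.557,-.102])+s*.03*np.array([1,.048]);print("tab",proj(e,[*c,.066]).round(1),proj(e,[*c,.046]).round(1))
for x in range(238,274,4):
    ys=p[p[:,0]==x][:,1];print(x,ys.min() if len(ys) else None,end=' ')
print(t[225,308:330])
E
```

```text
bar slope 0.022869781913362874 y at .557 -0.1006331283929101
pred [[214.8, 268.1], [214.4, 263.7]]
pred [[291.0, 245.9], [291.3, 241.6]]
218 263 268
221 262 266
290 None None
293 None None
215 276
tab [241.3 249.6] [241.5 255.9]
tab [266.4 242.5] [266.3 248.8]
238 257 242 250 246 249 250 248 254 247 258 247 262 247 266 248 270 251 [ 97.  98.  96.  78.  61. 123. 160. 164. 165. 158. 138. 140. 162. 142.
  92.  93. 122. 123. 122. 122. 122. 122.]
```

```bash
python3 - <<'E'
from h import *
d=get_image("top");e=get_image("side");g=e["image"].max(2)
for x in list(range(214,224,3))+list(range(276,294,2)):
    # predicted top/bottom front edges of the bar (side nearest the camera, y-5mm) at this column
    f=(x-214.6)/(291.2-214.6)
    c=np.array([.557,-.107])+(2*f-1)*.093*np.array([1,.048]);y0=225 if x>250 else 252
    print(x,"pred",[proj(e,[*c,z]).round(1).tolist() for z in(.032,.046)],y0,g[y0:y0+26,x].tolist())
for y,a,b in((188,350,356),(242,354,360)):print(onz(d,(352.96 if y==188 else 356.64,y),.046))
E
```

```text
214 pred [[214.7, 269.9], [214.3, 265.5]] 252 [196, 178, 164, 158, 158, 147, 137, 179, 208, 211, 177, 123, 105, 112, 111, 111, 172, 170, 111, 92, 94, 98, 101, 98, 93, 107]
217 pred [[217.9, 269.0], [217.5, 264.6]] 252 [206, 225, 226, 220, 213, 206, 200, 190, 174, 151, 96, 31, 31, 22, 12, 13, 10, 56, 75, 93, 106, 180, 215, 206, 179, 125]
220 pred [[221.1, 268.0], [220.7, 263.7]] 252 [176, 177, 178, 185, 197, 209, 218, 223, 219, 151, 39, 31, 26, 15, 10, 12, 63, 132, 156, 136, 116, 184, 219, 173, 102, 68]
223 pred [[224.2, 267.1], [223.9, 262.8]] 252 [176, 175, 176, 177, 177, 176, 175, 175, 128, 43, 32, 25, 13, 8, 89, 189, 223, 220, 209, 201, 199, 190, 172, 164, 151, 141]
276 pred [[277.4, 251.6], [277.5, 247.3]] 225 [230, 220, 223, 231, 217, 188, 186, 179, 162, 165, 150, 119, 113, 150, 169, 169, 172, 176, 176, 176, 130, 63, 65, 60, 54, 54]
278 pred [[279.3, 251.0], [279.5, 246.7]] 225 [232, 233, 232, 232, 214, 210, 219, 205, 200, 186, 185, 179, 165, 143, 118, 113, 131, 157, 168, 141, 90, 66, 64, 60, 57, 56]
280 pred [[281.2, 250.4], [281.4, 246.1]] 225 [233, 233, 232, 233, 232, 232, 23
[... 496 characters left out ...]
, 232, 233, 232, 232, 232, 232, 231, 232, 232, 231, 231, 229, 227, 172, 73, 67, 67, 62, 63, 93, 131, 153]
288 pred [[288.8, 248.2], [289.1, 243.9]] 225 [233, 233, 233, 233, 232, 233, 232, 232, 232, 232, 232, 232, 231, 232, 231, 232, 194, 109, 67, 69, 65, 63, 102, 178, 199, 179]
290 pred [[290.7, 247.7], [291.0, 243.4]] 225 [233, 233, 233, 233, 232, 232, 232, 233, 232, 232, 232, 232, 232, 232, 232, 232, 190, 103, 67, 66, 63, 64, 73, 145, 178, 156]
292 pred [[292.6, 247.1], [292.9, 242.8]] 225 [233, 233, 233, 233, 233, 233, 232, 232, 233, 232, 232, 232, 232, 232, 231, 231, 231, 226, 220, 219, 218, 219, 220, 227, 231, 228]
[ 0.62648178 -0.09637713  0.046     ]
[ 0.4940166 -0.1026517  0.046    ]
```

```bash
python3 -c "
from bench import *
print(close_job())"
```

```text
the job is handed in; nothing more can be done
None
```

The gate is shut, the comb is in the end notches next to the fixed wall, and the job is handed in at about 19.5 s of the 50 s. The bottle and tip box were not touched.

- **Gate:** I pushed the pad with the closed fingers. Force ran at about 4–5 N, then rose to 14 N at the stop. In the top view the gate and wall edges are about 117 mm apart, which fits 113 mm plus the gate's gasket. The gate edge had not moved at the last look.
- **Comb:** I gripped it by the tab and lowered it until contact at about 7 N. That put the underside at about 32 mm, the height of the notch bottoms. I then let go and backed the arm well clear.

**Last checks:**
- **Angle:** The bar is parallel to the caster, with a slope of 0.047 against 0.0475.
- **Position across:** It read 2.3 mm off the target. I put about 1.4 mm of that down to the camera seeing the side of the bar.
- **Height:** Both ends sit level. The side view showed the bar up to about 1.4 pixels (a few mm) above prediction. I put that down to calibration, since the contact height agreed.
- **Bad reading:** One automatic bar fit gave a slope of 0.023 because its window took in the black gasket. I discarded it and re-measured with a clean window.

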